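# Open the poppy-seed mill

## Task

Open the poppy-seed mill for filling: unscrew its black cap anticlockwise, a bit at a time, without straining the thread or forcing it against its end stop, and keep hold of it as it comes free, because a spring underneath pushes it off. Then set the cap gently, rim down, in the empty loaf tin and let go. Leave the tins, butter dish, rolling pin and sieve where they are.

Things in the scene. Friction and masses are not known exactly. Their poses are not given: they have to be found in the camera images.
- cap: Round black ribbed screw cap, 51 mm in diameter, 42 mm tall, about 90 g. Origin: centre of its open rim (underside); z up along its axis, top face at z = 42 mm. Top 14 mm solid, below it a skirt 28 mm deep with the thread inside. Grip it across its diameter at any yaw, TCP on its axis about 32 mm above the rim. At the start the rim is 0 to 3 mm above neck.
- neck (a point): Centre of the round steel collar (80 mm in diameter) on top of the mill, 112 mm above the counter; its z is the upright thread axis. The threaded neck, 40 mm in diameter, stands 21.5 mm up from here, hidden under the cap. Pulling, pressing, side load or turning against the end stop with more than about 25 N at the thread strains it (1 N m against the stop is too much).
- thread_end (a point): Upper end of the thread, on its axis 19 mm above neck. Right-hand thread: the cap unscrews anticlockwise from above, rises 7.5 mm a turn; axial play 2 mm (up to 7 mm after 0.7 turns), side play 0.7 mm. It frees after 0.7 to 1.6 turns, not visible: feel for it. Some 60 degrees farther is a hard end stop; there it must be lifted off. Let go part-way, the cap stays by friction.
- spring (a point): Where the sprung pusher (24 mm in diameter, inside the neck) meets the cap at the start, on the axis 29 mm above neck. It pushes the cap up with 7.5 N screwed down, 4 to 7 N as it frees, 2.5 N at the end of its 20 mm stroke; a cap let go off the thread is pushed off. The cap is clear of neck and pusher when its rim is 50 mm above neck.
- mill: Electric poppy-seed mill screwed to the counter: steel base plate 150 x 130 mm, wooden case 130 x 110 mm and 104 mm tall, steel collar and threaded neck on top. Origin: centre of its underside.
- tin_empty: Empty aluminium loaf tin, 230 mm (its x) by 115 mm (its y), 65 mm tall, walls and floor 3 mm, 450 g, loose. Origin: centre of its underside.
- tin_full: A like loaf tin with three steel-capped glass jars standing in it, up to 78 mm high; bystander. Origin: centre of its underside.
- butter_dish: White ceramic butter dish with lid, 120 x 180 x 85 mm, bystander. Origin: centre of its underside.
- rolling_pin: Wooden rolling pin, 60 mm thick, 420 mm long along its y, bystander. Origin: under its middle.
- sieve: White plastic sieve, 130 mm across, 50 mm tall, its handle along its y out to 180 mm, bystander. Origin: centre of its underside.
Not all that is in view belongs to the job. There is more than one size of the cap; the job needs the larger.

How it is judged:
By the outcome, as a careful person would: the job done as asked, in the order asked, and still so for the second after the job is handed in, with the robot touching nothing.
It also fails if it takes over 72 s, if anything falls off the work surface, if the arm or the gripper's body presses on something with over 40 N, if the wrist force passes 120 N, or if a joint passes its speed limit or range.

## Robot

A 6-joint arm with a two-finger parallel gripper is mounted at the origin on the work surface. World frame = base frame: x ahead of the robot, y to its left, z up, the work surface at z = 0. Lengths are in m, angles in degrees, forces in N, time in s.
With the tool pointing down it reaches from about 0.35 to 0.925 m from the base axis. Payload 6.4 kg.
Tool frame: the origin (TCP) lies between the finger pads, 19 mm behind the fingertips; this is the grasp point; z points along the fingers, y is the line along which they close (so a half turn about z gives the same grasp; the last joint's range is limited). The gripper opens to 94 mm and grips with 3 to 60 N. Pads are 16 mm wide; open, the fingers measure 119 mm over their backs; the gripper's body (75 mm by 177 mm) begins 78 mm behind the grasp point.
Start: joints at [53.394, 14.043, 89.255, -0, 76.702, -9.975], TCP at [0.291, 0.581, 0.224] pointing down, gripper open.
Joint ranges: [-179.41, 179.41], [-58.25, 129.5], [7.25, 145.43], [-54.29, 234.29], [11.92, 165.04], [-157.13, 157.13]. Speed limits (degrees/s): [147.25, 147.25, 180, 180, 180, 180].

## Interface

Orientations are given as [roll, pitch, yaw] about the fixed x, y, z axes, in that order (R = Rz(yaw) Ry(pitch) Rx(roll)).
In Python, from cell import telemetry, optics, ticket gives the robot as it stands.
- The arm moves only by the shell command python3 -m crank 'ROWS' [FORCE]. ROWS is JSON, a list of rows, each a list of 5 numbers: the shift along the tool's x, y, z in cm, then the turn about the tool's z in rad, then the opening, from 0 (shut) to 1 (fully open). In form: [[tx, ty, tz, spin, claw], ...]. A call has 1 to 5 rows; each row is the pose to reach, as a shift and turn from the pose commanded when the call began, along the tool's axes at that moment; what a row does not reach only later rows make up. A row lasts 1/8 s, in which the tool goes at most 62.5 mm and 10.7 degrees, less where a joint would pass 70% of its speed; a pose out of reach is approached as far as the arm can. A call with a gripper value outside its range is refused whole. The fingers move at their own pace and stop on an object; FORCE is the grip in N (left out, the last holds). Time passes only in rows, so rows that repeat a pose let the fingers close. It gives the time, the measured TCP pose, the force, the opening and the grip force at its end, in the units of the state.
- telemetry.state(): the state, without advancing time (a new reading comes with each control period).
- optics.read_camera(name): name is "scene" or "side" or "wrist"; returns (picture, depth): 420x560x3 uint8, red, green, blue; 420x560 float32, m along the optical axis (not along the pixel's ray), 0 where there is no reading.
- optics.camera_info(name): a dict with "K" (3x3 intrinsics, pixels), "D" ([k1, k2, p1, p2, k3] as OpenCV has them; the pictures are not rectified), "world_to_cam" (4x4, takes a point from world to camera coordinates); the wrist camera has in their place "mount" (4x4, takes a point from camera to tool coordinates, whose origin is the TCP and whose axes are the flange's). Camera axes: x right, y down, z forward; pixel columns grow to the right and rows downward; lengths in m; the calibration is good to about 2 mm. A picture is of the moment at which its call begins: read the wrist's pose just before it. camera_info takes no time and is no camera call.
- ticket.close_job(): hands the job in; it is judged then, once.
The state is a dict: "time": time; "joints": joint angles; "qd": joint speeds; "tau": joint torques, N m; "eef_pos": TCP position; "eef_rot": TCP orientation; "wrist_force": force on the tool from outside, world axes, zero at the start; "moment": the same for the moment, N m; "width": opening from 0.0 (shut) to 1.0 (fully open); "grasp_force": force on a finger pad.
Only numpy, scipy, OpenCV 4.12 (cv2) and the standard library are available. Lean on these libraries where they do the work, as an engineer would, in place of code of your own. Each camera call takes 0.05 s, during which the arm holds its last target. There are 200 camera calls.

## Working session

There is one attempt and no reset: what is moved stays moved. The work goes in short steps, Python scripts to look and compute and a shell command to move; the robot and the scene stay as the last step left them, time stands still between calls to the robot, and variables do not carry over. Pictures are saved under pics/ and viewed, at most 10 in all, crops included, and the job is handed in when it is done.

```bash
mkdir -p pics; ls
python3 - <<'E'
from cell import telemetry,optics
import cv2,numpy as np
print(telemetry.state())
for n in("scene","side"):
    p,d=optics.read_camera(n); cv2.imwrite(f"pics/{n}1.png",p[...,::-1]); np.savez(f"pics/{n}1.npz",p=p,d=d)
    print(n,optics.camera_info(n))
print(optics.camera_info("wrist"))
E
```

```text
pics
{'time': 0.0, 'joints': array([ 5.33941521e+01,  1.40828164e+01,  8.93221173e+01, -1.02440706e-03,
        7.67006403e+01, -9.97557470e+00]), 'qd': array([0.12602428, 0.05932756, 0.00792035, 0.04393779, 0.05631253,
       0.10818353]), 'tau': array([-1.96650144e-04, -4.15839565e+01, -3.14605701e+01,  6.84562046e-02,
        3.32961918e-02, -1.69599775e-04]), 'eef_pos': array([0.29102446, 0.58060257, 0.22318607]), 'eef_rot': array([-1.79895849e+02, -1.73069693e-02,  1.53369948e+02]), 'wrist_force': array([-0.27763356,  0.62431938, -1.03613094]), 'moment': array([ 0.01916485, -0.01275354, -0.0424502 ]), 'grasp_force': 0.0, 'width': 0.9995764665336214}
scene {'K': array([[381.34489397,   0.        , 276.20353045],
       [  0.        , 381.34489397, 214.69089546],
       [  0.        ,   0.        ,   1.        ]]), 'D': array([-0.10601277,  0.        ,  0.        ,  0.        ,  0.        ]), 'world_to_cam': array([[ 1.24693294e-01,  9.92195107e-01,  6.72323183e-04,
         8.40734911e-03],
       [ 7.12429809e-01, -8.90623588e-02, -6.96068721e-01,
        -3.21851220e-01],
     
[... 564 characters left out ...]
34356, -0.71704858, -0.69666498,  1.04035897],
       [ 0.        ,  0.        ,  0.        ,  1.        ]])}
{'K': array([[293.35233855,   0.        , 274.22987618],
       [  0.        , 293.35233855, 212.20968359],
       [  0.        ,   0.        ,   1.        ]]), 'D': array([-0.05302054,  0.        ,  0.        ,  0.        ,  0.        ]), 'mount': array([[ 5.31388145e-05, -9.69111896e-01, -2.46621430e-01,
         7.11661165e-02],
       [ 9.99999955e-01, -2.13834595e-05,  2.99494562e-04,
        -1.72262923e-03],
       [-2.95517362e-04, -2.46621435e-01,  9.69111851e-01,
        -1.59811861e-01],
       [ 0.00000000e+00,  0.00000000e+00,  0.00000000e+00,
         1.00000000e+00]])}
```

View pics/scene1.png

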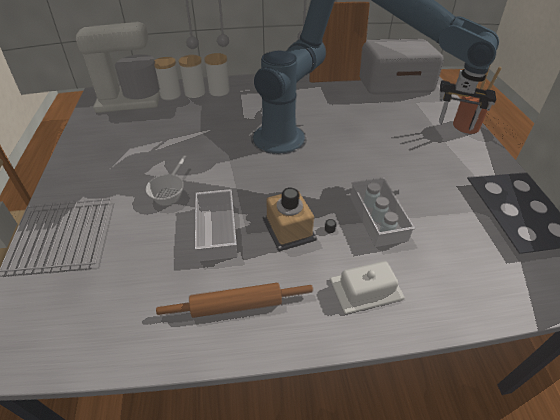

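View pics/side1.png

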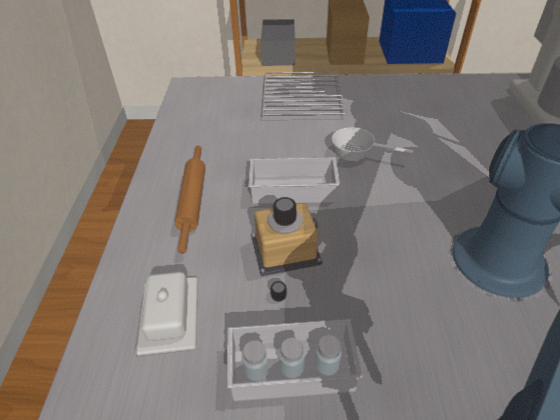

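The wanted cap sits on the mill at (290,193) in scene and (285,207) in side. These could be mistaken for it:
- The small black cap on the counter, at scene (331,226) and side (278,291).
- The jar lids in the full tin, at scene (375,187), (382,202) and (391,219).

I choose the one on the mill. The empty tin is at scene (215,222) and side (293,178).

```bash
cat > h.py <<'E'
import cv2,numpy as np
from cell import optics
def pts(n,p,d):
    """world point of every pixel (H,W,3)"""
    i=optics.camera_info(n); v,u=np.mgrid[0:420,0:560].astype(float)
    r=cv2.undistortPoints(np.stack([u,v],-1).reshape(-1,1,2),i["K"],i["D"]).reshape(420,560,2)
    P=np.concatenate([r,np.ones((420,560,1))],-1)*d[...,None]
    T=np.linalg.inv(i["world_to_cam"]); return P@T[:3,:3].T+T[:3,3]
def tri(a,b):
    A=[];
    ms=[];xs=[]
    for n,px in(("scene",a),("side",b)):
        i=optics.camera_info(n); xs.append(cv2.undistortPoints(np.array([[px]],float),i["K"],i["D"]).reshape(2,1)); ms.append(i["world_to_cam"][:3])
    X=cv2.triangulatePoints(*ms,*xs); return (X[:3]/X[3]).ravel()
E
python3 - <<'E'
from h import *
out=[]
for n,(u,v) in(("scene",(290,205)),("side",(285,225))):
    f=np.load(f"pics/{n}1.npz");p,d=f["p"],f["d"];W=pts(n,p,d)
    out.append(cv2.resize(p[v-35:v+35,u-35:u+35],(400,400),interpolation=cv2.INTER_CUBIC))
    near=np.zeros((420,560),bool);near[v-45:v+20,u-30:u+30]=1
    ok=d>0
    dark=p.max(-1)<75
    m=near&ok&(W[...,2]>.145)&(W[...,2]<.175)
    print(n,"cap pts",m.sum(),np.median(W[m],0),np.percentile(W[m],[2,98],axis=0).round(4))
    mt=m&(W[...,2]>np.percentile(W[m][:,2],90)-.004); print(" top",mt.sum(),W[mt].mean(0),(W[mt].min(0)+W[mt].max(0))/2)
    vu=np.argwhere(mt);print(" px u,v",vu.mean(0)[::-1])
    m=near&ok&(W[...,2]>.108)&(W[...,2]<.118)&~m;print(" collar",m.sum(),W[m].mean(0),W[m].min(0),W[m].max(0))
    # empty tin rim
    box=dict(scene=(180,260,180,265),side=(240,345,150,210))[n];a,b,c,e=box
    nr=np.zeros((420,560),bool);nr[c:e,a:b]=1
    m=nr&ok&(W[...,2]>.055)&(W[...,2]<.075);q=W[m][:,:2].astype(np.float32)
    print(" tin",m.sum(),np.median(W[m][:,2]),cv2.minAreaRect(q),q.min(0),q.max(0))
    m=nr&ok&(W[...,2]>-.003)&(W[...,2]<.009);print(" floor z",np.median(W[m][:,2]))
cv2.imwrite("pics/crop1.png",np.hstack(out)[...,::-1])
E
```

```text
scene cap pts 217 [ 0.51944606 -0.03273138  0.15717706] [[ 0.4913 -0.0559  0.1462]
 [ 0.5378 -0.0071  0.1606]]
 top 159 [ 0.51387682 -0.03201753  0.15787271] [ 0.51458438 -0.03107271  0.1582706 ]
 px u,v [290.21383648 193.16352201]
 collar 206 [ 0.52651078 -0.03562332  0.11163005] [ 0.47975698 -0.07084186  0.10824534] [0.56252346 0.00626451 0.11774152]
 tin 458 0.06382012390268144 ((0.48908600211143494, -0.2632199823856354), (0.2466983050107956, 0.11987408250570297), 1.024053931236267) [ 0.36541054 -0.32519087] [ 0.6127032  -0.20143223]
 floor z 0.0004146363914957485
side cap pts 377 [ 0.51024382 -0.02558252  0.15752537] [[ 0.487  -0.0533  0.1456]
 [ 0.5346 -0.0069  0.1607]]
 top 281 [ 0.51060187 -0.0307363   0.15815752] [ 0.51027403 -0.03180513  0.15852437]
 px u,v [284.83629893 204.79003559]
 collar 353 [ 0.50978231 -0.017022    0.11200823] [ 0.47140025 -0.05882896  0.10802493] [0.54967341 0.00758603 0.11740056]
 tin 768 0.06328686053471655 ((0.4886627793312073, -0.26252901554107666), (0.23962773382663727, 0.12583830952644348), 0.8254462480545044) [ 0.368365   -0.32706517] [ 0.6085396  -0.19852507]
 floor z 0.0007779095376682643
```

View pics/crop1.png

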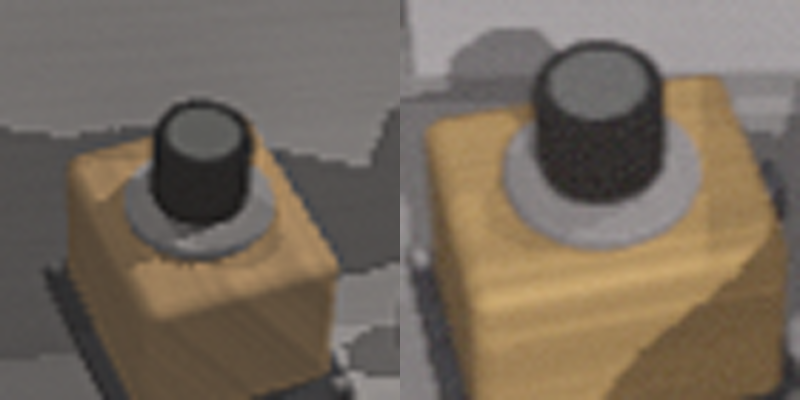

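Scene crop: the cap top centre is at about scene (290,193) and side (285,205). It has one large black ribbed body on the steel collar, so it is the larger cap. Depth from both views agrees on (0.512, -0.0315, 0.158), against 0.154–0.157 expected. The tin centre is at (0.489, -0.263), with its rim at 0.064. Moving above the cap.

```bash
python3 -m crank '[[-3.9,-3.7,-0.7,0,1],[-7.8,-7.4,-1.4,0,1],[-11.8,-11.2,-2,0,1],[-15.7,-14.9,-2.6,0,1],[-19.6,-18.6,-3.2,0,1]]' 20
python3 -m crank '[[-3.9,-3.7,-0.7,0,1],[-7.8,-7.4,-1.4,0,1],[-11.8,-11.2,-2,0,1],[-15.7,-14.9,-2.6,0,1],[-19.6,-18.6,-3.2,0,1]]'
python3 -m crank '[[-4,-3.8,-0.7,0,1],[-8,-7.6,-1.4,0,1],[-8,-7.6,-1.4,0.18,1],[-8,-7.6,-1.4,0.36,1],[-8,-7.6,-1.4,0.36,1]]'
python3 -c "
from cell import telemetry,optics;import cv2;from h import *
s=telemetry.state();print(s['joints'],s['eef_pos'],s['eef_rot'])
print(tri((290.2,192.9),(285,205.4)))
p,d=optics.read_camera('wrist');np.savez('pics/w1.npz',p=p,d=d,pos=s['eef_pos'],rot=s['eef_rot']);cv2.imwrite('pics/w1.png',p[...,::-1])"
```

```text
time: 0.72
eef_pos: [0.3833, 0.3252, 0.2561]
eef_rot: [-180.0, -0.0, 153.4]
wrist_force: [0.9, 0.0, 0.9]
width: 1.001
grasp_force: 0.0
time: 1.35
eef_pos: [0.4751, 0.0711, 0.2882]
eef_rot: [180.0, -0.0, 153.4]
wrist_force: [-0.1, 0.1, 0.3]
width: 0.997
grasp_force: 0.0
time: 1.98
eef_pos: [0.5123, -0.0311, 0.3018]
eef_rot: [-180.0, -0.0, 132.8]
wrist_force: [-0.6, -0.4, -0.9]
width: 1.0
grasp_force: 0.0
[-1.61485229e+01 -7.88758468e+00  1.03990566e+02 -2.28157350e-03
  8.39434626e+01 -5.89921316e+01] [ 0.51227533 -0.0311163   0.30179621] [-1.79974129e+02 -3.86386007e-02  1.32843842e+02]
[ 0.51026217 -0.03145386  0.15546993]
```

View pics/w1.png

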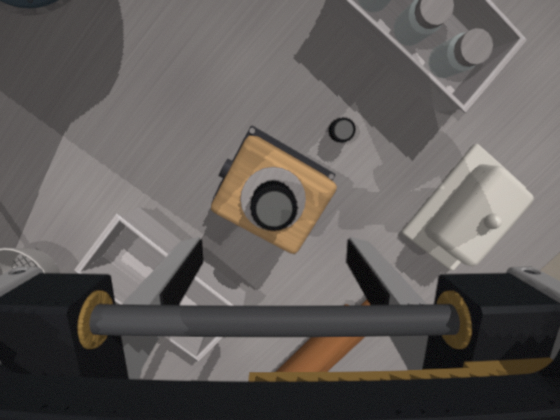

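Wrist view: the cap is on the mill at (274,205), the collar around it at (270,200) and the small decoy at (342,129). I'll spin the wrist to its starting angle and take a second wrist view.

```bash
python3 -m crank '[[0,0,0,0.18,1],[0,0,0,0.36,1],[0,0,0,0.54,1],[0,0,0,0.72,1],[0,0,0,0.9,1]]' >/dev/null
python3 -m crank '[[0,0,0,0.18,1],[0,0,0,0.36,1],[0,0,0,0.54,1],[0,0,0,0.72,1],[0,0,0,0.9,1]]' >/dev/null
python3 -m crank '[[0,0,0,0.18,1],[0,0,0,0.36,1],[0,0,0,0.54,1],[0,0,0,0.72,1],[0,0,0,0.9,1]]' >/dev/null
python3 -m crank '[[0,0,0,0.18,1],[0,0,0,0.36,1],[0,0,0,0.42,1],[0,0,0,0.42,1]]'
cat >> h.py <<'E'
from scipy.spatial.transform import Rotation as R
def wpts(d,pos,rot):
    i=optics.camera_info("wrist"); v,u=np.mgrid[0:420,0:560].astype(float)
    r=cv2.undistortPoints(np.stack([u,v],-1).reshape(-1,1,2),i["K"],i["D"]).reshape(420,560,2)
    M=np.array(i["mount"]); q=R.from_euler("xyz",rot,degrees=True).as_matrix()
    ray=np.concatenate([r,np.ones((420,560,1))],-1)@(q@M[:3,:3]).T
    return ray*d[...,None]+q@M[:3,3]+pos, ray, q@M[:3,3]+pos
E
cat > wl.py <<'E'
import sys
from h import *
for f in sys.argv[1:]:
    z=np.load(f);W,ray,c=wpts(z['d'],z['pos'],z['rot']);m=(np.hypot(W[...,0]-.512,W[...,1]+.031)<.04)&(z['d']>0)
    t=m&(W[...,2]>.15)&(W[...,2]<.17)
    px=np.argwhere(t)[:,::-1].astype(np.float32);(u,v),r=cv2.minEnclosingCircle(px)
    P,rr=cv2.minEnclosingCircle(W[t][:,:2].astype(np.float32))
    print(f,t.sum(),"px",u,v,r,"ctr",P,rr,"mean",W[t].mean(0),"top z",np.median(W[t][:,2]),"ray",c,ray[int(round(v)),int(round(u))])
    k=(np.hypot(W[...,0]-.512,W[...,1]+.031)<.05)&(W[...,2]>.106)&(W[...,2]<.118);P,rr=cv2.minEnclosingCircle(W[k][:,:2].astype(np.float32));print(" collar",P,rr,np.median(W[k][:,2]))
E
python3 -c "
from cell import telemetry,optics;import cv2;from h import *
s=telemetry.state();print(s['joints'],s['eef_pos'],s['eef_rot'])
p,d=optics.read_camera('wrist');np.savez('pics/w2.npz',p=p,d=d,pos=s['eef_pos'],rot=s['eef_rot']);cv2.imwrite('pics/w2.png',p[...,::-1])"
python3 wl.py pics/w1.npz pics/w2.npz
```

```text
time: 4.4
eef_pos: [0.5123, -0.0307, 0.3021]
eef_rot: [180.0, 0.0, -45.8]
wrist_force: [0.3, -0.4, -1.1]
width: 0.998
grasp_force: 0.0
[-1.61041405e+01 -7.91187640e+00  1.03981230e+02 -3.28766012e-03
  8.39456707e+01  1.19730776e+02] [ 0.5123374  -0.03073522  0.30209951] [ 1.79989710e+02  1.14254835e-02 -4.58345707e+01]
pics/w1.npz 1755 px 273.78509521484375 207.56910705566406 24.218835830688477 ctr (0.5139585137367249, -0.03174221143126488) 0.02642962336540222 mean [ 0.5131344  -0.03067432  0.15737438] top z 0.1575154566952769 ray [0.46442432 0.02285726 0.4616588 ] [ 0.15703823 -0.17142442 -0.97270715]
 collar (0.5133503675460815, -0.03229385241866112) 0.04008447751402855 0.11139946777257759
pics/w2.npz 1750 px 275.6116638183594 203.33737182617188 24.207500457763672 ctr (0.5120152235031128, -0.03486429154872894) 0.02626475878059864 mean [ 0.51287949 -0.03559027  0.15744571] top z 0.1575798462038552 ray [ 0.56159018 -0.08362069  0.46190002] [-0.15536467  0.151341   -0.97671893]
 collar (0.5163247585296631, -0.033483944833278656) 0.045148130506277084 0.1113975604046765
```

```bash
python3 -m crank '[[0.2,0.1,4,0,1],[0.2,0.1,8,0,1],[0.2,0.1,12,0,1],[0.2,0.1,14.5,0,1],[0.2,0.1,15.5,0,1]]'
python3 -m crank '[[0,0,0,0,0.62],[0,0,0,0,0.62]]' 20
python3 -c "
from cell import telemetry;s=telemetry.state();print(s['eef_pos'],s['width'],s['wrist_force'],s['moment'])"
```

```text
time: 5.08
eef_pos: [0.5122, -0.0328, 0.1456]
eef_rot: [179.9, 0.1, -45.9]
wrist_force: [-0.2, -0.2, -0.2]
width: 0.999
grasp_force: 0.0
time: 5.32
eef_pos: [0.5141, -0.0333, 0.1487]
eef_rot: [-179.9, -0.1, -46.0]
wrist_force: [-0.6, -0.8, 0.2]
width: 0.828
grasp_force: 0.0
[ 0.51408095 -0.03334811  0.14868486] 0.8276021607459508 [-0.5947974  -0.75137082  0.16411302] [ 0.03054719  0.16602999 -0.02081184]
```

```bash
python3 -m crank '[[0,0,0,0,0.62],[0,0,0,0,0.62],[0,0,0,0,0.62]]'
python3 -m crank '[[0,0,0,0,0.5],[0,0,0,0,0.5],[0,0,0,0,0.5]]'
python3 -c "
from cell import telemetry;s=telemetry.state();print(s['eef_pos'],s['width'],s['wrist_force'],s['moment'])"
```

```text
time: 5.7
eef_pos: [0.5133, -0.0332, 0.1475]
eef_rot: [-180.0, -0.0, -46.0]
wrist_force: [0.3, 0.6, 0.1]
width: 0.62
grasp_force: 0.0
time: 6.08
eef_pos: [0.513, -0.0333, 0.1472]
eef_rot: [180.0, 0.0, -46.0]
wrist_force: [-0.7, -1.0, 0.6]
width: 0.541
grasp_force: 19.9
[ 0.5129851  -0.03326182  0.1472258 ] 0.5407504517491366 [-0.72350881 -0.96027091  0.59983182] [-0.1620277   0.33859876  0.00663568]
```

```bash
cat > s.py <<'E'
from cell import telemetry
s=telemetry.state();print("t",round(s['time'],2),"p",s['eef_pos'].round(4),"yaw",s['eef_rot'][2].round(1),"j6",s['joints'][5].round(1),"F",s['wrist_force'].round(1),"M",s['moment'].round(2),"w",round(s['width'],3),"g",round(s['grasp_force'],1),"tau6",s['tau'][5].round(2))
E
python3 -m crank '[[0,0,-0.01,-0.1,0.5],[0,0,-0.02,-0.2,0.5],[0,0,-0.035,-0.3,0.5],[0,0,-0.05,-0.4,0.5]]' >/dev/null; python3 s.py
python3 -m crank '[[0,0,-0.01,-0.1,0.5],[0,0,-0.02,-0.2,0.5],[0,0,-0.035,-0.3,0.5],[0,0,-0.05,-0.4,0.5]]' >/dev/null; python3 s.py
```

```text
t 6.58 p [ 0.513  -0.0332  0.1477] yaw -22.9 j6 96.6 F [-0.8 -0.6 -0.5] M [-0.23  0.25 -0.12] w 0.54 g 19.9 tau6 0.55
t 7.08 p [ 0.5129 -0.0331  0.1481] yaw -0.0 j6 73.7 F [-1.4 -0.4  0.6] M [-0.17  0.29 -0.1 ] w 0.542 g 19.9 tau6 0.56
```

```bash
python3 -m crank '[[0,0,-0.02,-0.17,0.5],[0,0,-0.04,-0.34,0.5],[0,0,-0.06,-0.51,0.5],[0,0,-0.08,-0.68,0.5],[0,0,-0.1,-0.85,0.5]]' >/dev/null; python3 s.py
python3 -m crank '[[0,0,-0.02,-0.17,0.5],[0,0,-0.04,-0.34,0.5],[0,0,-0.06,-0.51,0.5],[0,0,-0.08,-0.68,0.5],[0,0,-0.1,-0.85,0.5]]' >/dev/null; python3 s.py
python3 -m crank '[[0,0,-0.02,-0.17,0.5],[0,0,-0.04,-0.34,0.5],[0,0,-0.06,-0.51,0.5],[0,0,-0.08,-0.68,0.5],[0,0,-0.1,-0.85,0.5]]' >/dev/null; python3 s.py
python3 -m crank '[[0,0,-0.02,-0.15,0.5],[0,0,-0.04,-0.3,0.5],[0,0,-0.06,-0.45,0.5],[0,0,-0.08,-0.6,0.5],[0,0,-0.09,-0.7,0.5]]' >/dev/null; python3 s.py
```

```text
t 7.7 p [ 0.5125 -0.0329  0.149 ] yaw 48.8 j6 24.8 F [-2.4 -0.5  1.4] M [-0.03  0.65 -0.03] w 0.537 g 19.9 tau6 1.02
t 8.32 p [ 0.5119 -0.0331  0.1499] yaw 97.5 j6 -23.9 F [-4.2 -0.4  3. ] M [-0.22  1.03 -0.14] w 0.54 g 19.9 tau6 1.01
t 8.95 p [ 0.5117 -0.0336  0.151 ] yaw 146.3 j6 -72.6 F [-5.6 -3.2  3.3] M [-0.61  1.18 -0.06] w 0.54 g 19.9 tau6 1.03
t 9.57 p [ 0.5122 -0.0339  0.1519] yaw -173.8 j6 -112.6 F [-4.6 -3.8  1.1] M [-0.75  0.76 -0.09] w 0.539 g 19.9 tau6 0.5
```

```bash
python3 -m crank '[[0,0,0,0,0.66],[0,0,0,0,0.66],[0.07,-0.03,0,0,0.66],[0.07,-0.03,0,0,0.66]]' >/dev/null; python3 s.py
python3 -c "
from cell import telemetry,optics;import cv2;from h import *
s=telemetry.state()
p,d=optics.read_camera('wrist');np.savez('pics/w3.npz',p=p,d=d,pos=s['eef_pos'],rot=s['eef_rot']);cv2.imwrite('pics/w3.png',p[...,::-1])
z=np.load('pics/w3.npz');W,ray,c=wpts(z['d'],z['pos'],z['rot']);m=(np.hypot(W[...,0]-.512,W[...,1]+.033)<.018)&(z['d']>0);print(m.sum(),np.median(W[m][:,2]),W[m].mean(0))"
```

```text
t 10.07 p [ 0.5125 -0.0334  0.1522] yaw -174.0 j6 -112.4 F [-0.4 -0.3 -0.2] M [ 0.03 -0.   -0.05] w 0.66 g 0.0 tau6 0.0
2986 0.16246584671548575 [ 0.51139562 -0.03304365  0.1625886 ]
```

View pics/w3.png

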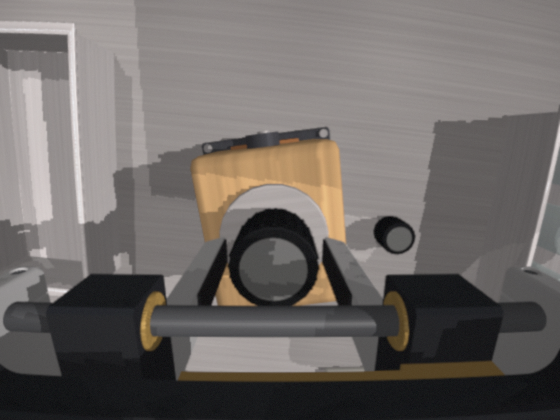

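The wrist picture shows the cap standing clear between the open fingers, top at (274,268). It has risen from 0.1575 to 0.1625 m, as 0.65 turn should. I'll wind back and regrasp.

```bash
python3 -m crank '[[0,0,0,0.18,0.66],[0,0,0,0.36,0.66],[0,0,0,0.54,0.66],[0,0,0,0.72,0.66],[0,0,0,0.9,0.66]]' >/dev/null
python3 -m crank '[[0,0,0,0.18,0.66],[0,0,0,0.36,0.66],[0,0,0,0.54,0.66],[0,0,0,0.72,0.66],[0,0,0,0.9,0.66]]' >/dev/null
python3 -m crank '[[0,0,0,0.18,0.66],[0,0,0,0.36,0.66],[0,0,0,0.54,0.66],[0,0,0,0.72,0.66],[0,0,0,0.9,0.66]]' >/dev/null
python3 -m crank '[[0,0,0,0.18,0.66],[0,0,0,0.36,0.66],[0,0,0,0.54,0.66],[0,0,0,0.72,0.66],[0,0,0,0.9,0.66]]' >/dev/null
python3 -m crank '[[0,0,0,0.18,0.66],[0,0,0,0.36,0.66],[0,0,0,0.54,0.66],[0,0,0,0.72,0.66],[0,0,0,0.9,0.66]]' >/dev/null
python3 -m crank '[[0,0,0,0.06,0.66],[0,0,0,0.06,0.5],[0,0,0,0.06,0.5],[0,0,0,0.06,0.5]]' 22 >/dev/null; python3 s.py
```

```text
t 13.75 p [ 0.5126 -0.0335  0.1522] yaw -75.2 j6 148.8 F [ 0.4 -0.  -1. ] M [0.06 0.02 0.04] w 0.536 g 22.0 tau6 0.03
```

```bash
cat > ok.py <<'E'
import sys
from cell import telemetry
s=telemetry.state();f=s['wrist_force'];print("z",s['eef_pos'][2].round(4),"F",f.round(1),"M",s['moment'].round(2),"yaw",s['eef_rot'][2].round(1),"w",round(s['width'],3));sys.exit(not(f[2]>-7 and abs(s['moment'][2])<.45))
E
python3 -m crank '[[0,0,-0.02,-0.17,0.5],[0,0,-0.04,-0.34,0.5],[0,0,-0.06,-0.51,0.5],[0,0,-0.08,-0.68,0.5],[0,0,-0.08,-0.68,0.5]]' >/dev/null; python3 ok.py &&
python3 -m crank '[[0,0,-0.1,0,0.5],[0,0,-0.1,0,0.5]]' >/dev/null; python3 ok.py &&
python3 -m crank '[[0,0,-0.1,0,0.5],[0,0,-0.1,0,0.5]]' >/dev/null && python3 ok.py
```

```text
z 0.1532 F [-0.5 -1.7  1.5] M [ 0.    0.23 -0.03] yaw -36.4 w 0.539
z 0.1535 F [ 3.  -1.2 -3.1] M [-0.15 -0.25  0.01] yaw -36.4 w 0.539
z 0.1539 F [ 5.2 -2.7 -9.9] M [-0.26 -0.77 -0.  ] yaw -36.3 w 0.536
```

```bash
python3 -m crank '[[0,0,0.1,0,0.5],[0,0,0.1,0,0.5]]' >/dev/null; python3 ok.py &&
python3 -m crank '[[0,0,-0.02,-0.17,0.5],[0,0,-0.04,-0.34,0.5],[0,0,-0.06,-0.51,0.5],[0,0,-0.06,-0.51,0.5]]' >/dev/null; python3 ok.py &&
python3 -m crank '[[0,0,-0.06,0,0.5],[0,0,-0.06,0,0.5]]' >/dev/null; python3 ok.py
```

```text
z 0.1537 F [ 3.8 -2.2 -6.2] M [-0.26 -0.48  0.01] yaw -36.3 w 0.537
z 0.1543 F [ 1.3 -3.7 -4.4] M [-0.52  0.18  0.02] yaw -7.1 w 0.537
z 0.1544 F [ 1.2 -5.1 -9.3] M [-0.87  0.01 -0.01] yaw -7.1 w 0.537
```

```bash
cat > held.py <<'E'
import sys
from cell import telemetry
s=telemetry.state();f=s['wrist_force'];print("z",s['eef_pos'][2].round(4),"F",f.round(1),"M",s['moment'].round(2),"yaw",s['eef_rot'][2].round(1),"t",round(s['time'],1));sys.exit(not(-14<f[2]<-4.5 and abs(s['moment'][2])<.45))
E
python3 -m crank '[[0,0,0.06,0,0.5],[0,0,0.04,-0.17,0.5],[0,0,0.02,-0.34,0.5],[0,0,0,-0.51,0.5],[0,0,-0.06,-0.51,0.5]]' >/dev/null; python3 -m crank '[[0,0,0,0,0.5]]'>/dev/null; python3 held.py &&
python3 -m crank '[[0,0,0.06,0,0.5],[0,0,0.04,-0.17,0.5],[0,0,0.02,-0.34,0.5],[0,0,0,-0.51,0.5],[0,0,-0.06,-0.51,0.5]]' >/dev/null && python3 -m crank '[[0,0,0,0,0.5]]'>/dev/null; python3 held.py
```

```text
z 0.1554 F [ 2.4 -4.9 -9.2] M [-0.88  0.03 -0.06] yaw 22.1 t 16.6
z 0.1563 F [ 1.9 -2.6 -7.3] M [-0.67 -0.15 -0.04] yaw 51.2 t 17.4
```

```bash
python3 -m crank '[[0,0,0.06,0,0.5],[0,0,0.04,-0.17,0.5],[0,0,0.02,-0.34,0.5],[0,0,0,-0.51,0.5],[0,0,-0.06,-0.51,0.5]]' >/dev/null; python3 -m crank '[[0,0,0,0,0.5]]'>/dev/null; python3 held.py &&
python3 -m crank '[[0,0,0.06,0,0.5],[0,0,0.04,-0.17,0.5],[0,0,0.02,-0.34,0.5],[0,0,0,-0.51,0.5],[0,0,-0.06,-0.51,0.5]]' >/dev/null && python3 -m crank '[[0,0,0,0,0.5]]'>/dev/null; python3 held.py
```

```text
z 0.1569 F [ 0.2 -0.8 -7.3] M [-0.41  0.18 -0.03] yaw 80.5 t 18.1
z 0.1574 F [-1.8 -0.4 -6.3] M [-0.23  0.17 -0.01] yaw 109.7 t 18.9
```

```bash
python3 -m crank '[[0,0,0.06,0,0.5],[0,0,0.04,-0.17,0.5],[0,0,0.02,-0.34,0.5],[0,0,-0.01,-0.51,0.5],[0,0,-0.08,-0.51,0.5]]' >/dev/null; python3 -m crank '[[0,0,0,0,0.5]]'>/dev/null; python3 held.py &&
python3 -m crank '[[0,0,0.06,0,0.5],[0,0,0.04,-0.17,0.5],[0,0,0.02,-0.34,0.5],[0,0,0,-0.51,0.5],[0,0,-0.06,-0.51,0.5]]' >/dev/null && python3 -m crank '[[0,0,0,0,0.5]]'>/dev/null; python3 held.py
```

```text
z 0.1579 F [-1.  -0.6 -7.1] M [-0.2   0.44  0.03] yaw 138.9 t 19.6
z 0.1597 F [-5.6 -0.3  1.4] M [-0.09  1.03  0.05] yaw 168.1 t 20.4
```

```bash
python3 -m crank '[[0,0,-0.1,0,0.5],[0,0,-0.1,0,0.5]]' >/dev/null; python3 ok.py &&
python3 -m crank '[[0,0,-0.1,0,0.5],[0,0,-0.1,0,0.5]]' >/dev/null && python3 ok.py &&
python3 -m crank '[[0,0,-0.1,0,0.5],[0,0,-0.1,0,0.5]]' >/dev/null && python3 ok.py
```

```text
z 0.1604 F [-4.1 -1.2  0. ] M [-0.16  0.92  0.04] yaw 168.2 w 0.537
z 0.1615 F [-5.  -0.9  0.9] M [-0.09  1.04  0.07] yaw 168.2 w 0.54
z 0.1625 F [-2.9 -0.1  2.7] M [0.02 0.73 0.01] yaw 168.3 w 0.535
```

```bash
python3 -m crank '[[0,0,-0.1,0,0.5],[0,0,-0.2,0,0.5],[0,0,-0.2,0,0.5]]' 28 >/dev/null; python3 ok.py &&
python3 -m crank '[[0,0,-0.1,0,0.5],[0,0,-0.2,0,0.5],[0,0,-0.2,0,0.5]]' >/dev/null && python3 ok.py &&
python3 -m crank '[[0,0,-0.15,0,0.5],[0,0,-0.3,0,0.5],[0,0,-0.3,0,0.5]]' >/dev/null && python3 ok.py &&
python3 -m crank '[[0,0,-0.2,0,0.5],[0,0,-0.4,0,0.5],[0,0,-0.6,0,0.5]]' >/dev/null && python3 ok.py &&
python3 -m crank '[[0,0,-0.4,0,0.5],[0,0,-0.8,0,0.5],[0,0,-1.2,0,0.5],[0,0,-2,0,0.5],[0,0,-3,0,0.5]]' >/dev/null && python3 ok.py
```

```text
z 0.1643 F [-1.6  0.5  1.8] M [ 0.01  0.35 -0.04] yaw 168.3 w 0.54
z 0.1658 F [-0.6 -0.5 -1. ] M [ 0.01 -0.02 -0.01] yaw 168.3 w 0.541
z 0.1691 F [-0.1 -0.4 -0.4] M [-0.02  0.03  0.01] yaw 168.3 w 0.535
z 0.1751 F [-0.6  0.4 -0.9] M [ 0.04 -0.01 -0.01] yaw 168.3 w 0.533
z 0.2055 F [-0.6 -0.4 -1.5] M [0.01 0.03 0.03] yaw 168.3 w 0.534
```

```bash
python3 -m crank '[[0,0,-1.5,0,0.5],[-0.6,-5.7,-1.5,0,0.5],[-1.2,-11.4,-1.5,0,0.5],[-1.8,-17.1,-1.5,0,0.5],[-2.4,-22.9,-1.5,0,0.5]]' >/dev/null
python3 -m crank '[[0,0,0,0.17,0.5],[0,0,0,0.34,0.5],[0,0,0,0.51,0.5],[0,0,0,0.68,0.5],[0,0,0,0.85,0.5]]' >/dev/null
python3 -m crank '[[0,0,0,0.17,0.5],[0,0,0,0.34,0.5],[0,0,0,0.51,0.5],[0,0,0,0.52,0.5],[0,0,0,0.52,0.5]]' >/dev/null; python3 s.py
python3 - <<'E'
from cell import telemetry
from h import *
s=telemetry.state()
p,d=optics.read_camera('wrist');W,ray,c=wpts(d,s['eef_pos'],s['eef_rot']);P=s['eef_pos']
cv2.imwrite('pics/w4.png',p[...,::-1])
m=(np.hypot(*(W[...,:2]-P[:2]).transpose(2,0,1))<.015)&(abs(W[...,2]-P[2]-.01)<.02);print("top-TCP",m.sum(),np.median(W[m][:,2])-P[2],W[m].std(0))
m=(abs(W[...,2]-.064)<.008)&(d>0)&(abs(W[...,0]-.489)<.14)&(abs(W[...,1]+.263)<.08);print("rim",m.sum(),cv2.minAreaRect(W[m][:,:2].astype(np.float32)))
p,d=optics.read_camera('side');W=pts('side',p,d);cv2.imwrite('pics/s2.png',p[...,::-1])
dark=(p.max(-1)<60)&(abs(W[...,0]-P[0])<.03)&(abs(W[...,1]-P[1])<.035)&(W[...,2]>.12)&(W[...,2]<P[2]+.02);print("side cap z",dark.sum(),np.percentile(W[dark][:,2],[1,5,95,99])-P[2])
cv2.imwrite("pics/v4.png",np.hstack([cv2.resize(p[50:260,150:430],(400,300)),cv2.resize(cv2.imread("pics/w4.png")[...,::-1],(400,300))])[...,::-1])
E
```

```text
t 25.12 p [ 0.4895 -0.2627  0.2205] yaw 89.9 j6 -39.8 F [-0.1 -0.3 -0.7] M [-0.07  0.07  0.05] w 0.539 g 28.0 tau6 0.02
top-TCP 2150 0.010097922106379331 [0.00748706 0.00750172 0.000665  ]
rim 3444 ((0.48945149779319763, -0.2658784091472626), (0.24279801547527313, 0.11968117952346802), 0.9373252391815186)
side cap z 295 [-0.02918802 -0.02700221  0.00993509  0.01092032]
```

View pics/v4.png

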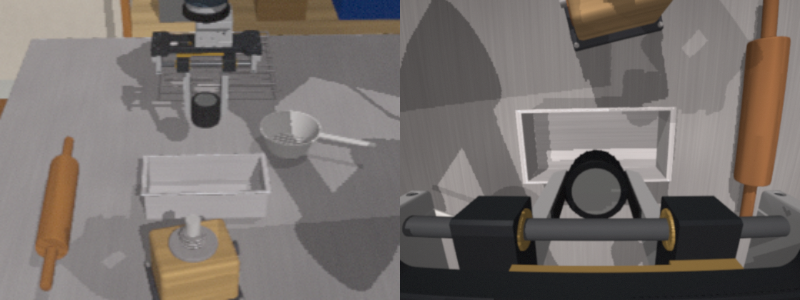

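The crop shows the cap upright in the fingers (left (205,108), right (597,190)), with the tin straight below and the mill's neck bare. The rim is 32 mm below the TCP. Lowering.

```bash
python3 -m crank '[[-0.1,0,4,0,0.5],[-0.1,0,8,0,0.5],[-0.1,0,11.5,0,0.5],[-0.1,0,14.5,0,0.5],[-0.1,0,16.5,0,0.5]]' >/dev/null; python3 ok.py &&
python3 -m crank '[[0,0,0.5,0,0.5],[0,0,0.9,0,0.5],[0,0,1.3,0,0.5],[0,0,1.5,0,0.5],[0,0,1.5,0,0.5]]' >/dev/null && python3 ok.py &&
python3 -m crank '[[0,0,0.1,0,0.5],[0,0,0.2,0,0.5],[0,0,0.2,0,0.5]]' >/dev/null && python3 ok.py
```

```text
z 0.0534 F [-0.4  0.6 -1.3] M [-0.09  0.04  0.05] yaw 89.8 w 0.539
z 0.0401 F [-0.1  0.2 -1.7] M [-0.07  0.04  0.02] yaw 89.8 w 0.538
z 0.0379 F [-0.  -0.4 -1.3] M [-0.06  0.07  0.04] yaw 89.8 w 0.532
```

```bash
cat > nt.py <<'E'
import sys
from cell import telemetry
s=telemetry.state();print("z",s['eef_pos'][2].round(4),"F",s['wrist_force'].round(1));sys.exit(s['wrist_force'][2]>2)
E
python3 -m crank '[[0,0,0.05,0,0.5],[0,0,0.1,0,0.5],[0,0,0.1,0,0.5]]' >/dev/null; python3 nt.py &&
python3 -m crank '[[0,0,0.05,0,0.5],[0,0,0.1,0,0.5],[0,0,0.1,0,0.5]]' >/dev/null && python3 nt.py &&
python3 -m crank '[[0,0,0.05,0,0.5],[0,0,0.05,0,0.5]]' >/dev/null && python3 nt.py &&
python3 -m crank '[[0,0,0.05,0,0.5],[0,0,0.05,0,0.5]]' >/dev/null && python3 nt.py &&
python3 -m crank '[[0,0,0.05,0,0.5],[0,0,0.05,0,0.5]]' >/dev/null && python3 nt.py &&
python3 -m crank '[[0,0,0.05,0,0.5],[0,0,0.05,0,0.5]]' >/dev/null && python3 nt.py
```

```text
z 0.0369 F [ 0.3  0.2 -0.3]False
```

```bash
sed -i 's/sys.exit(\(.*\))$/sys.exit(int(\1))/' nt.py
python3 -m crank '[[0,0,0.05,0,0.5],[0,0,0.1,0,0.5],[0,0,0.1,0,0.5]]' >/dev/null; python3 nt.py &&
python3 -m crank '[[0,0,0.05,0,0.5],[0,0,0.05,0,0.5]]' >/dev/null && python3 nt.py &&
python3 -m crank '[[0,0,0.05,0,0.5],[0,0,0.05,0,0.5]]' >/dev/null && python3 nt.py &&
python3 -m crank '[[0,0,0.05,0,0.5],[0,0,0.05,0,0.5]]' >/dev/null && python3 nt.py &&
python3 -m crank '[[0,0,0.05,0,0.5],[0,0,0.05,0,0.5]]' >/dev/null && python3 nt.py
```

```text
z 0.036 F [-0.2 -0.2 -0.9]
z 0.0358 F [-1.   0.5  2.5]
```

Contact at 2.5 N, with the rim on the floor. Opening, backing off and looking.

```bash
python3 -m crank '[[0,0,0,0,0.6],[0,0,0,0,0.7],[0,0,0,0,0.75],[0,0,0,0,0.75]]' >/dev/null; python3 s.py
python3 -m crank '[[0,0,-0.5,0,0.75],[0,0,-2,0,0.75],[0,0,-5,0,0.75],[0,0,-10,0,0.75],[0,0,-15,0,0.75]]' >/dev/null
python3 -m crank '[[0,0,0,0,0.75],[0,0,0,0,0.75]]' >/dev/null; python3 s.py
python3 - <<'E'
from cell import telemetry
from h import *
s=telemetry.state();w,d=optics.read_camera('wrist');W,_,_=wpts(d,s['eef_pos'],s['eef_rot'])
m=(abs(W[...,2]-.045)<.006)&(np.hypot(W[...,0]-.489,W[...,1]+.2645)<.03);print(m.sum(),np.median(W[m],0),W[m][:,2].std())
q,_=optics.read_camera('side')
cv2.imwrite("pics/v5.png",np.hstack([cv2.resize(q[100:310,150:430],(400,300)),cv2.resize(w,(400,300))])[...,::-1])
E
```

```text
t 28.35 p [ 0.4894 -0.2636  0.0354] yaw 89.8 j6 -39.8 F [-0.1 -0.6  0.4] M [-0.03  0.06  0.02] w 0.748 g 0.0 tau6 0.0
t 29.23 p [ 0.4892 -0.2634  0.1856] yaw 89.8 j6 -39.8 F [ 0.   0.5 -0.7] M [-0.08  0.07 -0.03] w 0.75 g 0.0 tau6 0.0
1775 [ 0.48851352 -0.26550592  0.04469303] 0.0009817012589815465
```

View pics/v5.png

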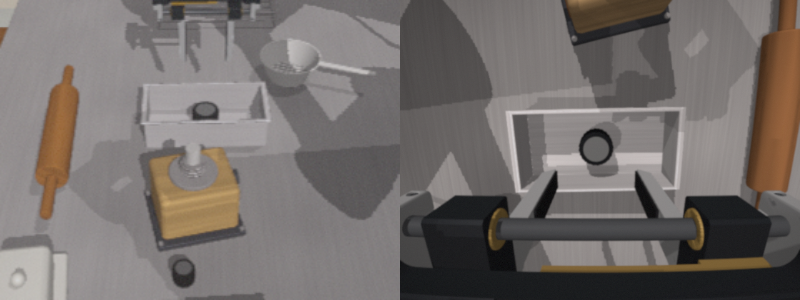

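The cap stands upright in the tin (left (205,108), right (597,146)), its top at 0.045 m. The gripper is clear and the bystanders are in place.

```bash
python3 -c "
from cell import ticket;print(ticket.close_job())"
```

```text
the job is handed in; nothing more can be done
None
```

The mill's black cap is unscrewed (free at about 1.3 turns) and stands rim down in the empty loaf tin, released; the highest wrist force I read was about 11 N, and I handed the job in at about 29 s.

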